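# Fan coated coupons along the microscope tray

### The job

Shingle the gold and the bronze test coupon along the black tray for the microscope, continuing from the silver coupon that is fixed at one end of it: first the gold one, its end resting on the silver one, then the bronze one resting on the gold in the same way. Each should overlap the one before by roughly a third of its length, in line along the middle of the tray, with its other end down on the tray floor. Lay them down rather than drop them, let go, and leave the blue coupon where it is.

Things in the scene. Friction and masses are not known exactly. Their poses are not given: they have to be found in the camera images.
- tray: shallow black tray with bright metal lips, fixed to the table, 250 x 130 mm outside, floor top 5 mm above the table, lips 4 mm thick rising 4 mm above the floor. Origin under its centre at table height; x along its length, y across, z up. A silver coupon, 80 x 40 x 8 mm with two dark screw heads, is fixed flat on the floor on the centre line, spanning tray x from -120 to -40 mm, top 13 mm above the table. The fan grows from it towards tray +x.
- gold: gold-yellow coated coupon, first to be laid: flat rectangular plate 80 x 40 x 8 mm, 0.13 to 0.24 kg, lying loose and flat on the table; origin at the centre of its underside, x along its 80 mm length, y along its 40 mm width, z up; both ends and both faces are alike. (The round gold disc is not it.)
- bronze: copper-coloured (reddish brown) coated coupon, second to be laid: flat rectangular plate 80 x 40 x 8 mm, 0.13 to 0.24 kg, lying loose and flat on the table; origin at the centre of its underside, x along its 80 mm length, y along its 40 mm width, z up; both ends and both faces are alike
- blue: blue coated coupon, to be left alone: flat rectangular plate 80 x 40 x 8 mm, 0.13 to 0.24 kg, lying loose and flat on the table; origin at the centre of its underside, x along its 80 mm length, y along its 40 mm width, z up; both ends and both faces are alike
Mind the look-alikes: they are no part of the job. Several things have the shape of the bronze; the one meant has the colours described above. What is shaped like the gold but green or white is not meant.

How it is judged:
On the way:
1. the gold coupon lies sloping from the silver one down to the tray floor, released, before the bronze one is laid (angle between the y axis of gold and the y axis of tray, either way round below 0.21 rad and angle between the z axis of gold and the z axis of tray, either way round between 0.06 and 0.27 rad and y of gold in the frame of tray between -0.016 and 0.016 m and z of gold in the frame of tray below 0.02 m and contact force between the fingers and gold below 0.1 N and linear speed of gold below 0.02 m/s and x of gold in the frame of tray between -0.039 and -0.007 m), for 0.2 s.
At the end, for the whole second after the job is handed in: Gold's centre 41 to 73 mm beyond silver's along the tray, bronze's 41 to 73 mm beyond gold's; both within 16 mm of the centre line, turned under 12 degrees, sloping 3.5 to 15 degrees (one end on the coupon before, the other on the floor), released and at rest (all of step 1 and angle between the y axis of bronze and the y axis of tray, either way round below 0.21 rad and angle between the z axis of bronze and the z axis of tray, either way round between 0.06 and 0.27 rad and y of bronze in the frame of tray between -0.016 and 0.016 m and z of bronze in the frame of tray below 0.02 m and contact force between the fingers and bronze below 0.1 N and linear speed of bronze below 0.02 m/s and x of bronze in the frame of tray above 0.005 m and horizontal distance between bronze and gold between 0.041 and 0.073 m); the robot touches nothing.
It fails at once if the blue coupon is moved by more than 20 mm (distance of blue from where it was at the start of the episode above 0.02 m).
It fails at once if the gold coupon is dropped or thrown (falls freely by more than about 25 mm) (linear speed of gold above 0.7 m/s and contact force between the fingers and gold below 0.05 N).
It fails at once if the bronze coupon is dropped or thrown (falls freely by more than about 25 mm) (linear speed of bronze above 0.7 m/s and contact force between the fingers and bronze below 0.05 N).
It also fails if it takes over 51 s, if anything falls off the work surface, if the arm or the gripper's body presses on something with over 40 N, if the wrist force passes 120 N, or if a joint passes its speed limit or range.

### The arm

A 6-joint arm with a two-finger parallel gripper is mounted at the origin on the work surface. World frame = base frame: x ahead of the robot, y to its left, z up, the work surface at z = 0. Lengths are in m, angles in rad, forces in N, time in s.
With the tool pointing down it reaches from about 0.275 to 0.725 m from the base axis. Payload 15.9 kg.
Tool frame: the origin (TCP) lies at the very end of the fingers, on their centre line; the grasp point (between the pads) lies 19 mm behind it; z points along the fingers, y is the direction in which the jaws open and shut (so a half turn about z gives the same grasp; the last joint's range is limited). The gripper opens to 85 mm and grips with 20 to 120 N. Pads are 22 mm wide; open, the fingers measure 114 mm over their backs; the gripper's body (76 mm by 85 mm) begins 54 mm behind the grasp point. The pads swing forward as they close: fully open they stand 13 mm farther back than shut.
Start: joints at [1.16, 0.213, -0.034, 1.323, 0, 1.571], TCP at [0.2, 0.458, 0.231] pointing down, gripper open.
Joint ranges: [-2.98, 2.98], [-0.74, 1.72], [-1.14, 1.35], [-2.1, 2.04], [-1.57, 1.44], [-3.14, 3.14]. Speed limits (rad/s): [1.89, 1.89, 2.39, 2.57, 3.14, 3.14].

### API

Orientations are given as a 3x3 rotation matrix whose columns are the frame's x, y, z axes.
In Python, from plant import manip, snapshot gives the robot as it stands. The module is installed in compiled form; this text tells all that it offers.
- The arm moves only by the tool move_arm, never from a script. Its argument "moves" is a list of rows, each an object of numbers: "x", "y", "z": the shift along the world's x, y, z in m; "twist": the turn about the world's z in degrees; "jaw": the opening, from 0 (shut) to 1 (fully open). In form: [{"x": .., "y": .., "z": .., "twist": .., "jaw": ..}, ...]. A call has 1 to 12 rows; each row shifts and turns the commanded pose from where the row before left it; what a row does not reach is not made up. A row lasts 1/10 s, in which the tool goes at most 50 mm and 8.59 degrees, less where a joint would pass 70% of its speed; a pose out of reach is approached as far as the arm can. A call with a gripper value outside its range is refused whole. The fingers move at their own pace and stop on an object; the grip force is fixed at half the most. Time passes only in rows, so rows that do not move let the fingers close. It gives the time, the measured TCP pose, the force and the opening at its end, in the units of the state.
- manip.get_obs(): the state, without advancing time (a new reading comes with each control period).
- snapshot(name): name is "scene" or "top" or "wrist"; returns a dict with "img" (420x560x3 uint8, red, green, blue), "fovy" (degrees; the focal length in pixels is half the picture's height over the tangent of half this angle, whatever the lens; pixels are square), "cx", "cy" (the principal point, pixels), "k1" (the pictures are not rectified: a ray, as slopes to the right and down, at radius r is drawn at 1 + k1 r^2 times it, then the intrinsics apply), "T" (4x4, takes a point from camera to world coordinates). Camera axes: x right, y up, looking along -z (the intrinsics and any distortion apply to the point x, -y, -z); pixel columns grow to the right and rows downward; lengths in m; the calibration is good to about 2 mm. A picture is of the moment at which its call begins. There is no depth.
- manip.hand_in(): hands the job in, once; it reports no verdict.
The state is a dict: "time_s": time; "joint_positions": joint angles; "joint_vel": joint speeds; "effort": joint torques, N m; "eef_pos": TCP position; "tcp_rot": TCP orientation; "contact_force": force on the tool from outside, world axes, zero at the start; "ft_torque": the same for the moment, N m; "finger_gap": finger opening in m.
Only numpy, scipy, OpenCV 4.12 (cv2) and the standard library are available. Lean on these libraries where they do the work, as an engineer would, in place of code of your own. Each camera call takes 0.05 s, during which the arm holds its last target.

## Working session

There is one attempt and no reset: what is moved stays moved. The work goes in short steps, Python scripts to look and compute and a tool call to move; the robot and the scene stay as the last step left them, time stands still between calls to the robot, and variables do not carry over. Pictures are saved under pics/ and viewed, and the job is handed in when it is done.

Besides the shell and the picture viewer there is one more tool, called after ">>>" as name(argument=value, ...), one argument or row to a line, values as JSON. move_arm: Moves the arm, as the interface text tells. Its arguments: {"type":"object","properties":{"moves":{"type":"array"}},"required":["moves"]}

```bash
mkdir -p pics; cat > h.py <<'E'
import numpy as np, cv2
from plant import manip, snapshot
def shot(n,f):
    s=snapshot(n); cv2.imwrite('pics/'+f,s['img'][:,:,::-1]); np.savez('pics/'+f+'.npz',**{k:np.array(v) for k,v in s.items()}); return s
def K(s):
    h,w=s['img'].shape[:2]; f=h/2/np.tan(np.radians(float(s['fovy']))/2)
    return f,float(s['cx']),float(s['cy']),float(s['k1'])
def pix2plane(s,uv,z):
    f,cx,cy,k1=K(s); uv=np.atleast_2d(np.array(uv,float))
    d=(uv-[cx,cy])/f; r=d.copy()
    for _ in range(30): r=d/(1+k1*(r**2).sum(1,keepdims=True))
    T=np.array(s['T']); dirs=np.c_[r[:,0],-r[:,1],-np.ones(len(r))]@T[:3,:3].T
    o=T[:3,3]; t=(z-o[2])/dirs[:,2]
    return o+dirs*t[:,None]
E
python3 - <<'E'
from h import *
for n in("scene","top","wrist"):
    s=shot(n,n+'0.png'); print(n,s['fovy'],s['cx'],s['cy'],s['k1'],np.round(s['T'],3).tolist())
o=manip.get_obs(); print({k:np.round(v,3).tolist() for k,v in o.items()})
E
```

```text
scene 43.74735191695397 285.5496554755886 208.18312707141135 -0.13998067134270722 [[0.856, -0.418, 0.304, 0.901], [0.517, 0.7, -0.493, -0.724], [-0.007, 0.579, 0.815, 1.098], [0.0, 0.0, 0.0, 1.0]]
top 42.00345880984207 283.1128084457263 211.0252804613777 -0.16694521714212862 [[0.003, 0.998, -0.058, 0.424], [-1.0, 0.004, 0.015, -0.086], [0.015, 0.058, 0.998, 1.3], [0.0, 0.0, 0.0, 1.0]]
wrist 69.32023221790742 277.73899997702483 208.20790987523588 -0.03941700616257586 [[0.4, -0.875, -0.273, 0.131], [0.916, 0.382, 0.12, 0.488], [-0.001, -0.298, 0.955, 0.374], [0.0, 0.0, 0.0, 1.0]]
{'time_s': 0.15, 'joint_positions': [1.16, 0.213, -0.035, 1.323, 0.0, 1.571], 'joint_vel': [0.0, 0.0, 0.002, 0.001, 0.0, -0.001], 'effort': [-0.001, -68.641, 48.725, 0.013, -0.0, -0.0], 'eef_pos': [0.2, 0.458, 0.231], 'tcp_rot': [[-0.917, 0.399, -0.0], [0.399, 0.917, -0.001], [0.0, -0.001, -1.0]], 'contact_force': [-0.486, -0.715, 0.371], 'ft_torque': [-0.038, 0.019, -0.01], 'finger_gap': 0.085}
```

View pics/top0.png

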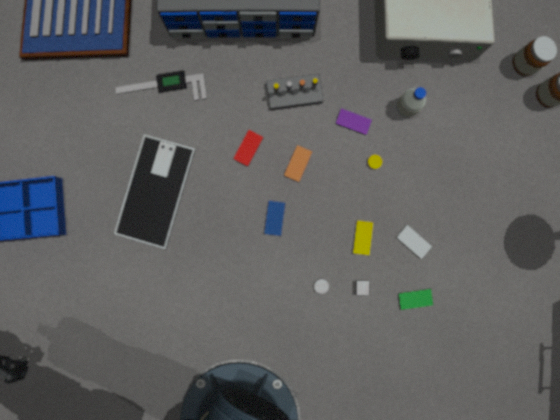

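View pics/scene0.png

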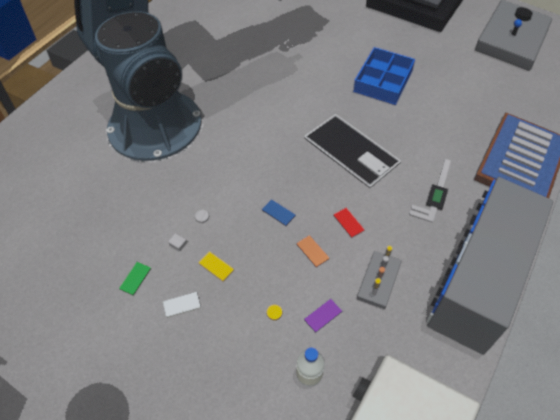

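View pics/wrist0.png

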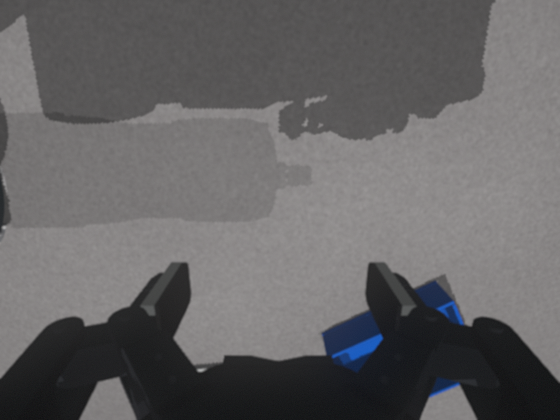

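The top view shows yellow (gold) at (363,238), blue at (275,218), orange at (298,163), red at (248,148) and purple at (353,121). The tray is around (155,190), with the silver coupon at its upper end (163,158). Next I'll check the colours and measure poses.

```bash
cat >> h.py <<'E'
def load(f):
    d=np.load('pics/'+f+'.npz'); return {k:d[k] for k in d}
def blob(s,seed,z,zoff=0,tol=18,show=True):
    lab=cv2.cvtColor(cv2.GaussianBlur(s['img'],(3,3),0),cv2.COLOR_RGB2LAB).astype(int)
    c=lab[seed[1]-2:seed[1]+3,seed[0]-2:seed[0]+3].reshape(-1,3).mean(0)
    d=lab-c; m=((np.hypot(d[:,:,1],d[:,:,2])<tol)&(abs(d[:,:,0])<50)).astype(np.uint8)
    n,l=cv2.connectedComponents(m,connectivity=4); m=(l==l[seed[1],seed[0]]).astype(np.uint8)
    cn=max(cv2.findContours(m,0,1)[0],key=cv2.contourArea).reshape(-1,2)
    P=pix2plane(s,cn,z)[:,:2]
    (c0,sz,a)=cv2.minAreaRect((P*1000).astype(np.float32))
    b=cv2.boxPoints((c0,sz,a)); e=[b[1]-b[0],b[2]-b[1]]; e=max(e,key=np.linalg.norm)
    ys,xs=np.nonzero(m); cen=pix2plane(s,[[xs.mean(),ys.mean()]],z)[0]
    return cen[:2],np.array(c0)/1000,np.array(sz),np.degrees(np.arctan2(e[1],e[0]))%180,s['img'][seed[1]-2:seed[1]+3,seed[0]-2:seed[0]+3].reshape(-1,3).mean(0)
E
python3 - <<'E'
from h import *
np.set_printoptions(precision=4,suppress=True)
t=load('top0.png'); sc=load('scene0.png')
for n,a,b in [('gold',(363,238),(216,266)),('bronze',(298,163),(313,251)),('blue',(275,218),(279,212)),('red',(248,148),(349,222)),('purple',(353,121),(323,315))]:
    print(n,'top',*blob(t,a,.008)); print('   scene',*blob(sc,b,.008))
print('silver',*blob(t,(157,165),.013,tol=8)); 
for s,n in((t,'t'),(sc,'s')):
    x=slice(120,260) if n=='t' else slice(105,195); y=slice(105,205) if n=='t' else slice(295,410)
    cv2.imwrite(f'pics/tray_{n}.png',cv2.resize(s['img'][x,y,::-1],None,fx=5,fy=5,interpolation=2)[:600,:800])
E
```

```text
gold top [ 0.4375 -0.2945] [ 0.4376 -0.2944] [38.1872 76.9206] 173.04369 [168.72 162.44   0.  ]
   scene [ 0.4389 -0.294 ] [ 0.4388 -0.2938] [36.4118 74.5523] 172.79887 [199.6  178.56  12.32]
bronze top [ 0.6141 -0.1395] [ 0.6142 -0.1395] [39.4797 79.9363] 156.56721 [170.76 114.72  67.72]
   scene [ 0.6153 -0.1388] [ 0.6146 -0.1382] [40.2644 80.1651] 156.53113 [192.8  131.    89.96]
blue top [ 0.4836 -0.0846] [ 0.4835 -0.0845] [40.6183 79.9102] 172.59077 [ 39.28  74.4  122.84]
   scene [ 0.4841 -0.0839] [ 0.4836 -0.0833] [42.1045 79.659 ] 172.35155 [ 60.2   96.64 148.44]
red top [ 0.6513 -0.0205] [ 0.6513 -0.0206] [36.1615 75.5579] 152.7685 [172.4   41.68  36.84]
   scene [ 0.6517 -0.0198] [ 0.6512 -0.0194] [36.2606 75.8426] 152.65652 [194.16  46.88  44.56]
purple top [ 0.7173 -0.274 ] [ 0.7173 -0.2741] [77.3637 37.8082] 70.125786 [114.6   61.92 142.8 ]
   scene [ 0.7175 -0.2735] [ 0.7177 -0.273 ] [77.5311 37.976 ] 69.47378 [134.08  75.48 165.92]
silver [0.5947 0.2025] [0.5473 0.2031] [133.0898 254.3627] 164.29686 [165.68 171.92 171.04]
```

View pics/tray_t.png

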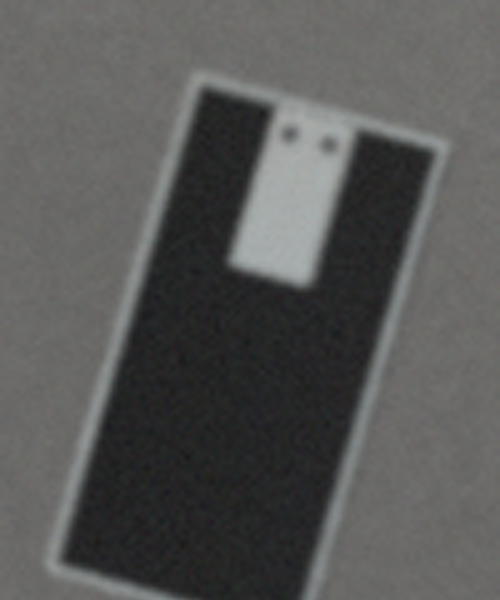

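View pics/tray_s.png

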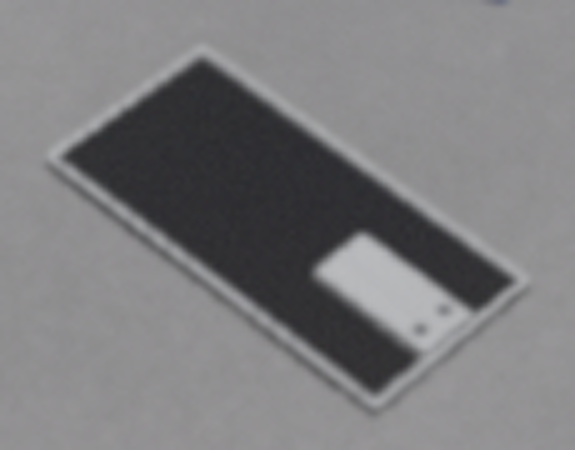

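```bash
python3 - <<'E'
from h import *
t=load('top0.png');s=load('scene0.png')
print(pix2plane(t,[[158.8,175.3]],.013),pix2plane(s,[[295+338/5,105+252/5]],.013))
c=np.array([[50,155],[202,48],[527,280],[375,408]])/5+[295,105]
P=pix2plane(s,c,.009);print(P,P.mean(0))
E
```

```text
[[0.5832323  0.19097113 0.013     ]] [[0.58585313 0.19365867 0.013     ]]
[[0.41187973 0.17846419 0.009     ]
 [0.4457346  0.29935109 0.009     ]
 [0.68314613 0.2328287  0.009     ]
 [0.6496545  0.1089445  0.009     ]] [0.54760374 0.20489712 0.009     ]
```

>>> move_arm(
  moves=[
    {"x": 0.012,"y": -0.038,"z": 0,"twist": 8,"jaw": 0.7},
    {"x": 0.012,"y": -0.038,"z": 0,"twist": 8.5,"jaw": 0.7},
    {"x": 0.012,"y": -0.038,"z": 0,"twist": 0,"jaw": 0.7},
    {"x": 0.012,"y": -0.038,"z": 0,"twist": 0,"jaw": 0.7},
    {"x": 0.012,"y": -0.038,"z": 0,"twist": 0,"jaw": 0.7},
    {"x": 0.012,"y": -0.038,"z": 0,"twist": 0,"jaw": 0.7},
    {"x": 0.012,"y": -0.038,"z": 0,"twist": 0,"jaw": 0.7},
    {"x": 0.012,"y": -0.038,"z": 0,"twist": 0,"jaw": 0.7},
    {"x": 0.012,"y": -0.038,"z": 0,"twist": 0,"jaw": 0.7},
    {"x": 0.012,"y": -0.038,"z": 0,"twist": 0,"jaw": 0.7},
    {"x": 0.012,"y": -0.038,"z": 0,"twist": 0,"jaw": 0.7},
    {"x": 0.012,"y": -0.038,"z": 0,"twist": 0,"jaw": 0.7},
  ],
)

```text
time_s: 1.35
eef_pos: [0.3437, 0.0007, 0.2314]
tcp_rot: [[-0.992, 0.123, 0.0], [0.123, 0.992, 0.0], [-0.0, 0.0, -1.0]]
contact_force: [2.2, 0.2, 0.7]
finger_gap: 0.0596
```

>>> move_arm(
  moves=[
    {"x": 0.012,"y": -0.037,"z": 0},
    {"x": 0.012,"y": -0.037,"z": 0},
    {"x": 0.012,"y": -0.037,"z": 0},
    {"x": 0.012,"y": -0.037,"z": 0},
    {"x": 0.012,"y": -0.037,"z": 0},
    {"x": 0.012,"y": -0.037,"z": 0},
    {"x": 0.012,"y": -0.037,"z": -0.03},
    {"x": 0.0105,"y": -0.036,"z": -0.03},
    {"z": -0.04},
    {"z": -0.03},
    {"z": -0.03},
    {"z": 0},
  ],
)

```text
invalid input
```

```bash
python3 - <<'E'
from h import *
s=shot('wrist','w1.png'); o=manip.get_obs(); print(o['eef_pos'],o['finger_gap'],o['contact_force'])
E
```

```text
[ 0.34499983 -0.0037252   0.23125834] 0.05975663734883436 [-0.82733532 -0.6250185  -1.60790154]
```

View pics/w1.png

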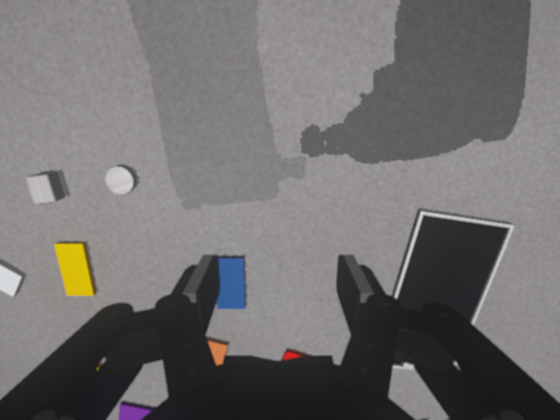

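The first call was refused because it left fields out. The wrist view shows gold at (75,268), ahead and to the left. I'll continue with complete rows.

>>> move_arm(
  moves=[
    {"x": 0.012,"y": -0.037,"z": 0,"twist": 0,"jaw": 0.7},
    {"x": 0.012,"y": -0.037,"z": 0,"twist": 0,"jaw": 0.7},
    {"x": 0.012,"y": -0.037,"z": 0,"twist": 0,"jaw": 0.7},
    {"x": 0.012,"y": -0.037,"z": 0,"twist": 0,"jaw": 0.7},
    {"x": 0.012,"y": -0.037,"z": 0,"twist": 0,"jaw": 0.7},
    {"x": 0.012,"y": -0.037,"z": 0,"twist": 0,"jaw": 0.7},
    {"x": 0.012,"y": -0.037,"z": -0.03,"twist": 0,"jaw": 0.7},
    {"x": 0.009,"y": -0.031,"z": -0.03,"twist": 0,"jaw": 0.7},
    {"x": 0,"y": 0,"z": -0.03,"twist": 0,"jaw": 0.7},
    {"x": 0,"y": 0,"z": -0.03,"twist": 0,"jaw": 0.7},
    {"x": 0,"y": 0,"z": -0.03,"twist": 0,"jaw": 0.7},
    {"x": 0,"y": 0,"z": 0,"twist": 0,"jaw": 0.7},
  ],
)

```text
time_s: 2.6
eef_pos: [0.4345, -0.2862, 0.0779]
tcp_rot: [[-0.992, 0.123, -0.005], [0.123, 0.992, 0.003], [0.006, 0.003, -1.0]]
contact_force: [-1.1, 0.4, 0.6]
finger_gap: 0.0602
```

```bash
python3 - <<'E'
from h import *
s=shot('wrist','w2.png'); o=manip.get_obs(); print(o['eef_pos'],o['tcp_rot'],o['finger_gap'],o['contact_force'],np.round(s['T'],3))
E
```

```text
[ 0.43552326 -0.28680215  0.08025042] [[-0.99246049  0.122529   -0.00297105]
 [ 0.12252353  0.99246368  0.00195748]
 [ 0.00318851  0.0015787  -0.99999367]] 0.05964732873830295 [-0.32477222  0.25702853  1.63643852] [[ 0.123 -0.949 -0.291  0.361]
 [ 0.992  0.119  0.033 -0.277]
 [ 0.003 -0.292  0.956  0.222]
 [ 0.     0.     0.     1.   ]]
```

View pics/w2.png

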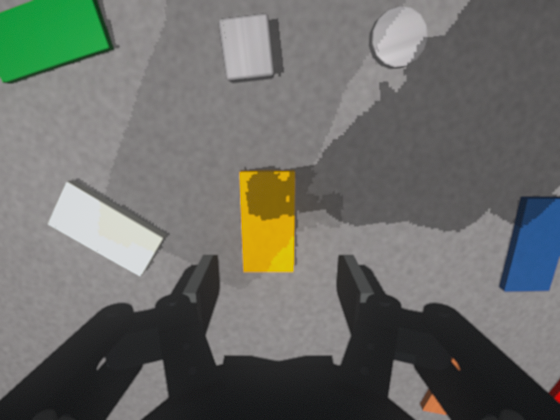

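The wrist view shows gold at x 240–296, y 171–272, lying ahead of and slightly left of the fingers. I'll measure its offset from the TCP.

```bash
python3 - <<'E'
from h import *
s=load('w2.png')
h=cv2.cvtColor(s['img'],cv2.COLOR_RGB2HSV); m=((h[:,:,0]>15)&(h[:,:,0]<35)&(h[:,:,1]>170)).astype(np.uint8)
m[300:]=0
cn=np.vstack([c for c in cv2.findContours(m,0,1)[0] if cv2.contourArea(c)>50]).reshape(-1,2)
P=pix2plane(s,cn,.008)[:,:2]*1000
c,sz,a=cv2.minAreaRect(P.astype(np.float32)); print(c,sz,a)
E
```

```text
(436.6567077636719, -293.8720703125) (39.64498519897461, 79.40763092041016) 82.96441650390625
```

>>> move_arm(
  moves=[
    {"x": 0.0015,"y": -0.007,"z": -0.02,"twist": 0,"jaw": 0.7},
    {"x": 0,"y": 0,"z": -0.025,"twist": 0,"jaw": 0.7},
    {"x": 0,"y": 0,"z": -0.02,"twist": 0,"jaw": 0.7},
    {"x": 0,"y": 0,"z": -0.008,"twist": 0,"jaw": 0.7},
    {"x": 0,"y": 0,"z": 0,"twist": 0,"jaw": 0.7},
    {"x": 0,"y": 0,"z": 0,"twist": 0,"jaw": 0.7},
  ],
)

```text
time_s: 3.25
eef_pos: [0.439, -0.2951, 0.0098]
tcp_rot: [[-0.992, 0.122, 0.001], [0.122, 0.992, -0.001], [-0.002, -0.001, -1.0]]
contact_force: [-0.8, -0.6, 0.2]
finger_gap: 0.0594
```

>>> move_arm(
  moves=[
    {"x": -0.002,"y": 0.001,"z": -0.003,"twist": 0,"jaw": 0.7},
    {"x": 0,"y": 0,"z": -0.003,"twist": 0,"jaw": 0.7},
    {"x": 0,"y": 0,"z": -0.003,"twist": 0,"jaw": 0.7},
    {"x": 0,"y": 0,"z": 0,"twist": 0,"jaw": 0.7},
    {"x": 0,"y": 0,"z": 0,"twist": 0,"jaw": 0.7},
  ],
)

```text
time_s: 3.75
eef_pos: [0.4361, -0.2936, -0.0007]
tcp_rot: [[-0.992, 0.122, -0.0], [0.122, 0.992, 0.0], [0.0, 0.0, -1.0]]
contact_force: [0.3, 0.3, -0.3]
finger_gap: 0.06
```

Close on it.

>>> move_arm(
  moves=[
    {"x": 0,"y": 0,"z": 0,"twist": 0,"jaw": 0.3},
    {"x": 0,"y": 0,"z": 0,"twist": 0,"jaw": 0.3},
    {"x": 0,"y": 0,"z": 0,"twist": 0,"jaw": 0.2},
    {"x": 0,"y": 0,"z": 0,"twist": 0,"jaw": 0.2},
    {"x": 0,"y": 0,"z": 0,"twist": 0,"jaw": 0.2},
    {"x": 0,"y": 0,"z": 0,"twist": 0,"jaw": 0.2},
  ],
)

```text
time_s: 4.35
eef_pos: [0.4363, -0.2937, -0.0002]
tcp_rot: [[-0.992, 0.123, 0.0], [0.123, 0.992, -0.0], [-0.0, -0.0, -1.0]]
contact_force: [-3.2, 1.6, 7.5]
finger_gap: 0.038
```

```bash
python3 - <<'E'
from h import *
s=shot('wrist','w3.png'); o=manip.get_obs(); print(o['eef_pos'],o['finger_gap'],o['contact_force'])
E
```

```text
[ 4.36237977e-01 -2.93730766e-01 -2.23803074e-04] 0.037968172480207264 [-3.23428569  0.47784948  8.26179848]
```

View pics/w3.png

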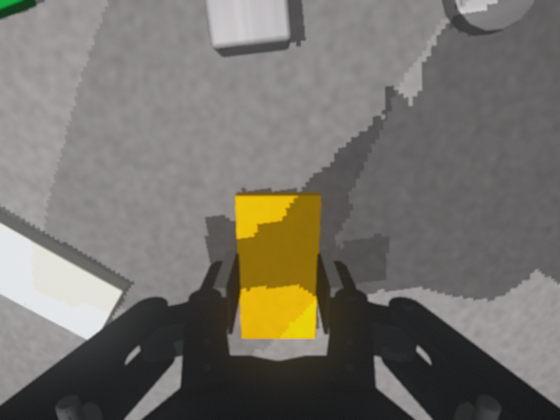

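The wrist view shows gold held centrally between the pads, with the gap at 38 mm. Next I'll lift it and carry it to the tray.

>>> move_arm(
  moves=[
    {"x": 0,"y": 0,"z": 0.02,"twist": 0,"jaw": 0.2},
    {"x": 0,"y": 0,"z": 0.04,"twist": 0,"jaw": 0.2},
    {"x": 0,"y": 0.01,"z": 0.04,"twist": 0,"jaw": 0.2},
    {"x": 0.01,"y": 0.03,"z": 0,"twist": 0,"jaw": 0.2},
    {"x": 0.01,"y": 0.04,"z": 0,"twist": -4.3,"jaw": 0.2},
    {"x": 0.01,"y": 0.04,"z": 0,"twist": -4.3,"jaw": 0.2},
    {"x": 0.01,"y": 0.04,"z": 0,"twist": 0,"jaw": 0.2},
    {"x": 0.01,"y": 0.04,"z": 0,"twist": 0,"jaw": 0.2},
    {"x": 0.01,"y": 0.04,"z": 0,"twist": 0,"jaw": 0.2},
    {"x": 0.01,"y": 0.04,"z": 0,"twist": 0,"jaw": 0.2},
    {"x": 0.01,"y": 0.04,"z": 0,"twist": 0,"jaw": 0.2},
    {"x": 0.01,"y": 0.04,"z": 0,"twist": 0,"jaw": 0.2},
  ],
)

```text
time_s: 5.6
eef_pos: [0.5263, 0.0681, 0.0994]
tcp_rot: [[-0.963, 0.27, 0.0], [0.27, 0.963, -0.0], [-0.0, -0.0, -1.0]]
contact_force: [1.2, -0.1, -0.9]
finger_gap: 0.0378
```

>>> move_arm(
  moves=[
    {"x": 0.01,"y": 0.04,"z": 0,"twist": 0,"jaw": 0.2},
    {"x": 0.015,"y": 0.04,"z": 0,"twist": 0,"jaw": 0.2},
    {"x": 0.015,"y": 0.03,"z": 0,"twist": 0,"jaw": 0.2},
    {"x": 0.008,"y": 0.015,"z": 0,"twist": 0,"jaw": 0.2},
    {"x": 0,"y": 0,"z": 0,"twist": 0,"jaw": 0.2},
    {"x": 0,"y": 0,"z": 0,"twist": 0,"jaw": 0.2},
    {"x": 0,"y": 0,"z": 0,"twist": 0,"jaw": 0.2},
  ],
)

```text
time_s: 6.3
eef_pos: [0.5738, 0.1906, 0.0993]
tcp_rot: [[-0.963, 0.27, -0.0], [0.27, 0.963, -0.0], [0.0, -0.0, -1.0]]
contact_force: [-0.4, -0.2, -1.1]
finger_gap: 0.038
```

```bash
python3 - <<'E'
from h import *
s=shot('wrist','w4.png'); shot('scene','s4.png');o=manip.get_obs(); print(o['eef_pos'],o['tcp_rot'],o['finger_gap'],o['contact_force'])
E
```

```text
[0.57394653 0.19056519 0.09946803] [[-9.62729575e-01  2.70465819e-01 -7.79978792e-05]
 [ 2.70465824e-01  9.62729575e-01 -5.93310603e-05]
 [ 5.90438413e-05 -7.82155271e-05 -9.99999995e-01]] 0.038096578065376516 [ 0.5667499  -0.55781357 -0.67692446]
```

View pics/w4.png

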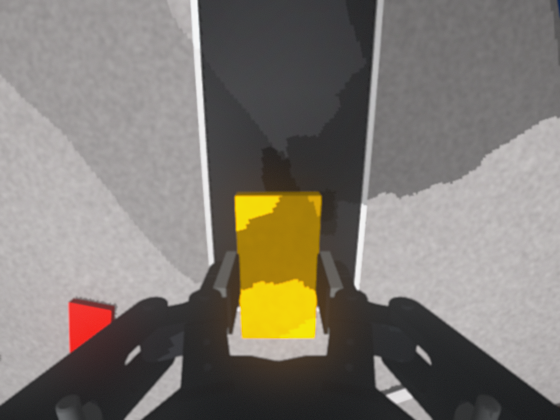

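View pics/s4.png

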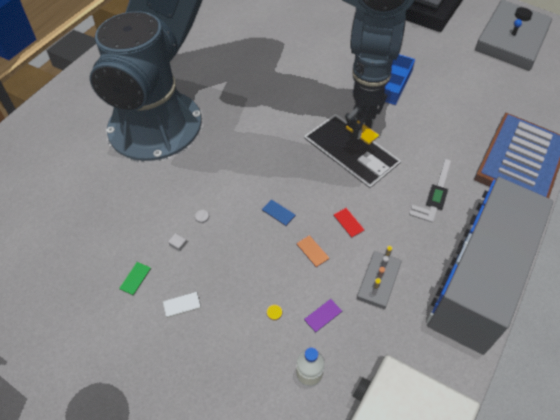

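Gold is held level over the tray and aligned with it. The wrist view has the lips at about x 205 and 370, with gold at 236–320. I'll shift it and lower it.

>>> move_arm(
  moves=[
    {"x": -0.002,"y": 0.0075,"z": -0.02,"twist": 0,"jaw": 0.2},
    {"x": 0,"y": 0,"z": -0.03,"twist": 0,"jaw": 0.2},
    {"x": 0,"y": 0,"z": -0.02,"twist": 0,"jaw": 0.2},
    {"x": 0,"y": 0,"z": -0.01,"twist": 0,"jaw": 0.2},
    {"x": 0,"y": 0,"z": 0,"twist": 0,"jaw": 0.2},
    {"x": 0,"y": 0,"z": 0,"twist": 0,"jaw": 0.2},
    {"x": 0,"y": 0,"z": 0,"twist": 0,"jaw": 0.2},
  ],
)

```text
time_s: 7.1
eef_pos: [0.5729, 0.199, 0.0206]
tcp_rot: [[-0.963, 0.27, 0.002], [0.27, 0.963, 0.001], [-0.001, 0.001, -1.0]]
contact_force: [-0.1, -0.2, -1.4]
finger_gap: 0.0381
```

```bash
python3 - <<'E'
from h import *
for n in('wrist','top','scene'): s=shot(n,n+'5.png')
o=manip.get_obs(); print(o['eef_pos'],o['contact_force'])
t=load('top5.png')['img'][110:270,90:230,::-1]; u=load('scene5.png')['img'][80:200,290:420,::-1]
cv2.imwrite('pics/c5.png',np.hstack([cv2.resize(t,(395,450)),cv2.resize(u,(400,450))]))
E
```

```text
[0.57265697 0.19900918 0.02012608] [-0.73867079 -0.8459798  -1.22602248]
```

View pics/wrist5.png

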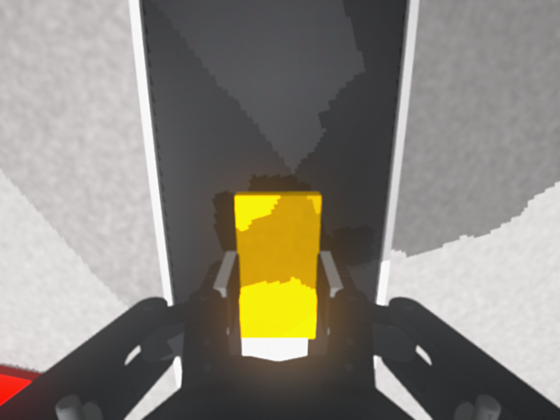

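View pics/c5.png

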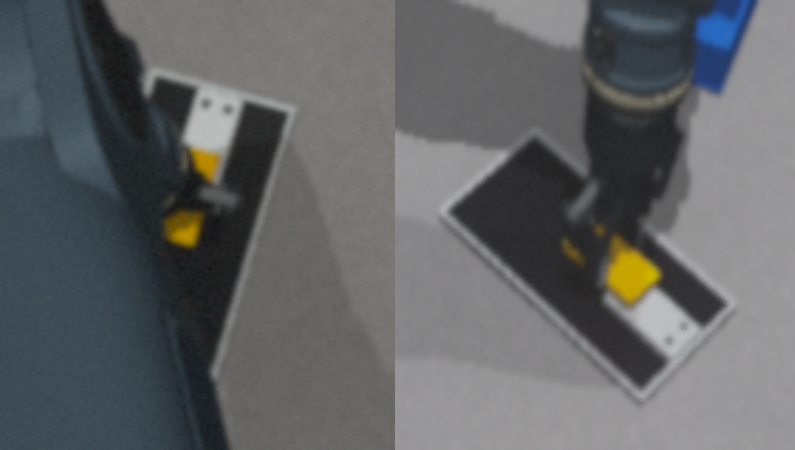

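Gold sits centred over the tray, with its near end over silver by roughly 30% in both views. I'll keep lowering until it touches.

>>> move_arm(
  moves=[
    {"x": 0,"y": 0,"z": -0.003,"twist": 0,"jaw": 0.2},
    {"x": 0,"y": 0,"z": -0.0015,"twist": 0,"jaw": 0.2},
    {"x": 0,"y": 0,"z": -0.001,"twist": 0,"jaw": 0.2},
    {"x": 0,"y": 0,"z": 0,"twist": 0,"jaw": 0.2},
    {"x": 0,"y": 0,"z": 0,"twist": 0,"jaw": 0.2},
  ],
)

```text
time_s: 7.75
eef_pos: [0.5721, 0.1989, 0.0138]
tcp_rot: [[-0.963, 0.27, -0.0], [0.27, 0.963, -0.0], [0.0, -0.0, -1.0]]
contact_force: [0.0, 0.1, -1.4]
finger_gap: 0.0376
```

>>> move_arm(
  moves=[
    {"x": 0,"y": 0,"z": -0.001,"twist": 0,"jaw": 0.2},
    {"x": 0,"y": 0,"z": 0,"twist": 0,"jaw": 0.2},
    {"x": 0,"y": 0,"z": 0,"twist": 0,"jaw": 0.2},
  ],
)

```text
time_s: 8.05
eef_pos: [0.5722, 0.1989, 0.0128]
tcp_rot: [[-0.963, 0.27, 0.0], [0.27, 0.963, 0.0], [-0.0, 0.0, -1.0]]
contact_force: [0.2, 1.0, -1.3]
finger_gap: 0.0379
```

>>> move_arm(
  moves=[
    {"x": 0,"y": 0,"z": -0.0007,"twist": 0,"jaw": 0.2},
    {"x": 0,"y": 0,"z": 0,"twist": 0,"jaw": 0.2},
    {"x": 0,"y": 0,"z": 0,"twist": 0,"jaw": 0.2},
  ],
)

```text
time_s: 8.35
eef_pos: [0.5722, 0.1989, 0.0126]
tcp_rot: [[-0.963, 0.27, 0.0], [0.27, 0.963, 0.0], [-0.0, 0.0, -1.0]]
contact_force: [-3.1, -1.2, 7.4]
finger_gap: 0.038
```

>>> move_arm(
  moves=[
    {"x": 0,"y": 0,"z": -0.0007,"twist": 0,"jaw": 0.2},
    {"x": 0,"y": 0,"z": 0,"twist": 0,"jaw": 0.2},
    {"x": 0,"y": 0,"z": 0,"twist": 0,"jaw": 0.2},
  ],
)

```text
time_s: 8.65
eef_pos: [0.5722, 0.199, 0.0124]
tcp_rot: [[-0.963, 0.269, 0.001], [0.269, 0.963, 0.0], [-0.0, 0.0, -1.0]]
contact_force: [-6.9, -1.6, 16.2]
finger_gap: 0.0378
```

It's in contact. I'll ease the pressure, then open.

>>> move_arm(
  moves=[
    {"x": 0,"y": 0,"z": 0.0008,"twist": 0,"jaw": 0.2},
    {"x": 0,"y": 0,"z": 0,"twist": 0,"jaw": 0.5},
    {"x": 0,"y": 0,"z": 0,"twist": 0,"jaw": 0.6},
    {"x": 0,"y": 0,"z": 0,"twist": 0,"jaw": 0.7},
    {"x": 0,"y": 0,"z": 0,"twist": 0,"jaw": 0.75},
    {"x": 0,"y": 0,"z": 0,"twist": 0,"jaw": 0.75},
    {"x": 0,"y": 0,"z": 0.01,"twist": 0,"jaw": 0.75},
    {"x": 0,"y": 0,"z": 0.03,"twist": 0,"jaw": 0.75},
    {"x": 0,"y": 0,"z": 0.04,"twist": 0,"jaw": 0.75},
    {"x": 0,"y": -0.03,"z": 0.02,"twist": 0,"jaw": 0.75},
    {"x": 0,"y": -0.04,"z": 0,"twist": 0,"jaw": 0.75},
    {"x": 0,"y": -0.045,"z": 0,"twist": 0,"jaw": 0.75},
  ],
)

```text
time_s: 9.85
eef_pos: [0.5727, 0.0834, 0.1139]
tcp_rot: [[-0.963, 0.268, 0.002], [0.268, 0.963, 0.0], [-0.002, 0.001, -1.0]]
contact_force: [0.7, 0.0, -0.7]
finger_gap: 0.0639
```

>>> move_arm(
  moves=[
    {"x": 0.005,"y": -0.045,"z": 0,"twist": -4,"jaw": 0.75},
    {"x": 0.007,"y": -0.045,"z": 0,"twist": -4,"jaw": 0.75},
    {"x": 0.007,"y": -0.045,"z": 0,"twist": 0,"jaw": 0.75},
    {"x": 0.007,"y": -0.045,"z": 0,"twist": 0,"jaw": 0.75},
    {"x": 0.007,"y": -0.03,"z": 0,"twist": 0,"jaw": 0.75},
    {"x": 0.007,"y": -0.01,"z": 0,"twist": 0,"jaw": 0.75},
    {"x": 0,"y": 0,"z": 0,"twist": 0,"jaw": 0.75},
    {"x": 0,"y": 0,"z": 0,"twist": 0,"jaw": 0.75},
  ],
)

```text
time_s: 10.65
eef_pos: [0.6121, -0.1352, 0.1124]
tcp_rot: [[-0.916, 0.401, -0.0], [0.401, 0.916, 0.0], [0.0, 0.0, -1.0]]
contact_force: [-1.3, 0.7, -0.5]
finger_gap: 0.0642
```

```bash
python3 - <<'E'
from h import *
for n in('wrist','top','scene'): s=shot(n,n+'6.png')
o=manip.get_obs(); print(o['eef_pos'],np.degrees(np.arctan2(o['tcp_rot'][1,1],o['tcp_rot'][0,1])),o['finger_gap'])
t=load('top6.png')['img'][110:270,90:230,::-1]; u=load('scene6.png')['img'][80:200,290:420,::-1]
cv2.imwrite('pics/c6.png',np.hstack([cv2.resize(t,(395,450)),cv2.resize(u,(400,450))]))
E
```

```text
[ 0.61204506 -0.1347801   0.11242564] 66.450195926279 0.06394142149864732
```

View pics/wrist6.png

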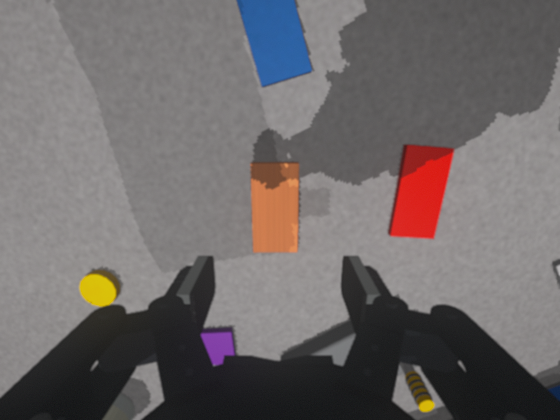

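View pics/c6.png

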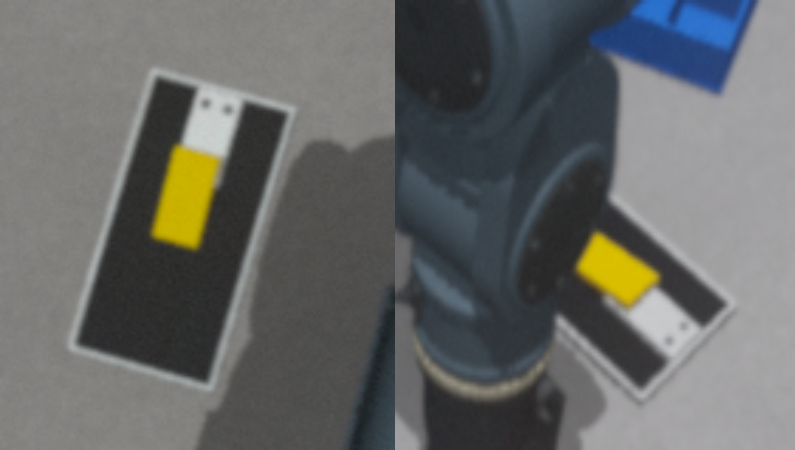

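Gold lies sloping off silver, with a sideways offset of a few mm. The wrist view shows the orange coupon at x 251–299, y 163–252. I'll measure both.

```bash
cat >> h.py <<'E'
def hue(s,lo,hi,box,z,smin=100):
    h=cv2.cvtColor(s['img'],cv2.COLOR_RGB2HSV); m=((h[:,:,0]>=lo)&(h[:,:,0]<=hi)&(h[:,:,1]>smin)).astype(np.uint8)
    k=np.zeros_like(m); x0,x1,y0,y1=box; k[y0:y1,x0:x1]=1; m*=k
    cn=np.vstack([c for c in cv2.findContours(m,0,1)[0] if cv2.contourArea(c)>15]).reshape(-1,2)
    P=pix2plane(s,cn,z)[:,:2]*1000
    c,sz,a=cv2.minAreaRect(P.astype(np.float32)); return np.array(c),np.array(sz),a
def tray(s,z=.009): # bright lips outline
    pass
def totray(p,c=(547.6,204.4),a=164.3):
    a=np.radians(a); d=np.array(p[:2])-c; return d@[np.cos(a),np.sin(a)],d@[-np.sin(a),np.cos(a)]
E
python3 - <<'E'
from h import *
w=load('wrist6.png'); print('bronze',hue(w,4,16,(220,330,130,290),.008))
t=load('top6.png'); r=hue(t,20,35,(130,190,140,215),.0185); print('gold top',r,totray(r[0]))
t=load('scene6.png'); r=hue(t,20,35,(340,385,130,170),.0185); print('gold scene',r,totray(r[0]))
t=load('top6.png'); print('traypix', blob(t,(150,135),.009,tol=8)[1:4])
for px in [(190,147),(158,179.5-0)]: pass
E
python3 - <<'E'
import cv2;im=cv2.imread('pics/top6.png')[125:255,105:205];cv2.imwrite('pics/c6b.png',cv2.resize(im,None,fx=4.6,fy=4.6,interpolation=2))
E
```

```text
bronze (array([ 613.69030762, -138.6275177 ]), array([40.36040497, 80.21322632]), 67.46749114990234)
gold top (array([571.39257812, 197.30871582]), array([47.68251419, 84.53247833]), 75.90047454833984) (np.float64(-24.82382324870969), np.float64(0.38843849980925527))
gold scene (array([578.02050781, 197.66731262]), array([51.48261261, 72.33763885]), 81.70661926269531) (np.float64(-31.107440000279787), np.float64(-1.7503004108720894))
traypix (array([0.52690045, 0.25571497]), array([1073.25927734,  725.72607422]), np.float32(2.0819976))
```

View pics/c6b.png

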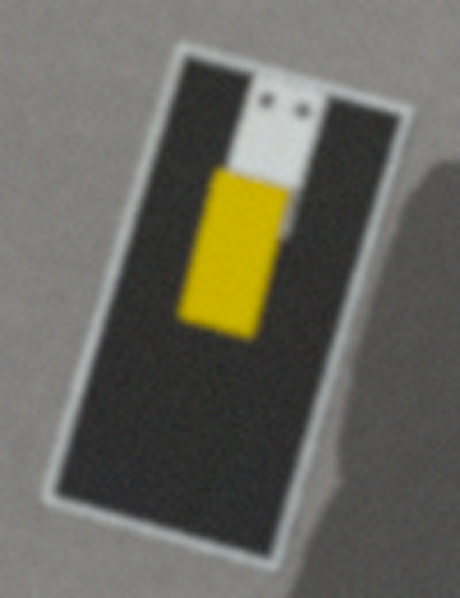

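```bash
python3 - <<'E'
from h import *
t=load('top6.png')
f=lambda L:np.array(L)/4.6+[105,125]-.4
tr=pix2plane(t,f([(183,43),(413,107),(275,569),(45,502)]),.009)[:,:2]*1000
c=tr.mean(0); e=(tr[3]-tr[0]+tr[2]-tr[1]); a=np.degrees(np.arctan2(e[1],e[0])); print(tr,c,a)
hi=pix2plane(t,f([(212,168),(288,187)]),.0245)[:,:2]*1000
lo=pix2plane(t,f([(254,340),(178,320)]),.013)[:,:2]*1000
print(hi,lo); g=np.vstack([hi,lo])
for p in g: print(totray(p,c,a))
print('c',totray(g.mean(0),c,a)); d=lo[1]-hi[0]+lo[0]-hi[1]; print(np.degrees(np.arctan2(d[1],d[0])))
s=pix2plane(t,f([(250,72),(328,95),(286,237)]),.013)[:,:2]*1000
for p in s: print('s',totray(p,c,a))
h=cv2.cvtColor(t['img'],cv2.COLOR_RGB2HSV)
m=((h[:,:,0]>=20)&(h[:,:,0]<=35)&(h[:,:,1]>150)).astype(np.uint8); m[:140]=0;m[215:]=0;m[:,:130]=0;m[:,190:]=0
M=cv2.moments(m,True); p=pix2plane(t,[[M['m10']/M['m00'],M['m01']/M['m00']]],.0185)[0]*1000; print(M['m00'],p,totray(p,c,a))
E
```

```text
[[684.14857219 229.58688942]
 [649.85270735 107.31523133]
 [409.97101254 175.5982576 ]
 [443.58777789 297.34660944]] [546.89001749 202.46174695] 164.18992784427743
[[615.61211542 208.75500526]
 [605.69627324 168.90550175]] [[527.80881791 187.4219401 ]
 [538.08563085 227.52149323]]
(np.float64(-64.40775437683517), np.float64(-24.77847895684907))
(np.float64(-65.72400043691604), np.float64(16.265087561689317))
(np.float64(14.261773723459624), np.float64(19.669513911928156))
(np.float64(15.298830373405611), np.float64(-21.712989134953933))
c (np.float64(-25.142787679221488), np.float64(-2.6392166545463973))
166.50999039441854
s (np.float64(-118.99972013154358), np.float64(-23.49710047155243))
s (np.float64(-118.46615101125965), np.float64(19.631485047452983))
s (np.float64(-41.45506279691262), np.float64(20.228843717037268))
620.0 [570.59717309 198.31221327  18.5       ] (np.float64(-23.940854535204597), np.float64(-2.46644286714302))
```

Gold measures x≈-24.5 mm, y≈-2.5 mm in the tray frame, turned about 2°. That's within limits. Next is the bronze grasp.

>>> move_arm(
  moves=[
    {"x": 0.0015,"y": -0.004,"z": -0.02,"twist": 0.5,"jaw": 0.7},
    {"x": 0,"y": 0,"z": -0.03,"twist": 0,"jaw": 0.7},
    {"x": 0,"y": 0,"z": -0.03,"twist": 0,"jaw": 0.7},
    {"x": 0,"y": 0,"z": -0.02,"twist": 0,"jaw": 0.7},
    {"x": 0,"y": 0,"z": 0,"twist": 0,"jaw": 0.7},
    {"x": 0,"y": 0,"z": 0,"twist": 0,"jaw": 0.7},
  ],
)

```text
time_s: 11.4
eef_pos: [0.6138, -0.1395, 0.0129]
tcp_rot: [[-0.92, 0.392, 0.0], [0.392, 0.92, 0.0], [-0.0, 0.0, -1.0]]
contact_force: [-0.8, 0.1, 0.8]
finger_gap: 0.0596
```

>>> move_arm(
  moves=[
    {"x": 0,"y": 0.001,"z": -0.006,"twist": 0,"jaw": 0.7},
    {"x": 0,"y": 0,"z": -0.004,"twist": 0,"jaw": 0.7},
    {"x": 0,"y": 0,"z": -0.003,"twist": 0,"jaw": 0.7},
    {"x": 0,"y": 0,"z": 0,"twist": 0,"jaw": 0.7},
    {"x": 0,"y": 0,"z": 0,"twist": 0,"jaw": 0.4},
    {"x": 0,"y": 0,"z": 0,"twist": 0,"jaw": 0.2},
    {"x": 0,"y": 0,"z": 0,"twist": 0,"jaw": 0.2},
    {"x": 0,"y": 0,"z": 0,"twist": 0,"jaw": 0.2},
    {"x": 0,"y": 0,"z": 0,"twist": 0,"jaw": 0.2},
    {"x": 0,"y": 0,"z": 0,"twist": 0,"jaw": 0.2},
  ],
)

```text
time_s: 12.4
eef_pos: [0.6139, -0.1392, -0.0002]
tcp_rot: [[-0.92, 0.393, 0.001], [0.393, 0.92, -0.0], [-0.001, 0.0, -1.0]]
contact_force: [-1.0, 0.5, 6.4]
finger_gap: 0.0378
```

```bash
python3 - <<'E'
from h import *
w=shot('wrist','w7.png'); o=manip.get_obs(); print(o['eef_pos'],o['finger_gap'],o['contact_force']); print(hue(w,4,16,(220,330,130,340),.008))
E
```

```text
[ 6.13869688e-01 -1.39153374e-01 -2.01220083e-04] 0.03792013037489847 [-3.15179977  0.52733304  6.04467587]
(array([ 613.93243408, -137.83074951]), array([43.25741959, 81.4826355 ]), 66.76605987548828)
```

View pics/w7.png

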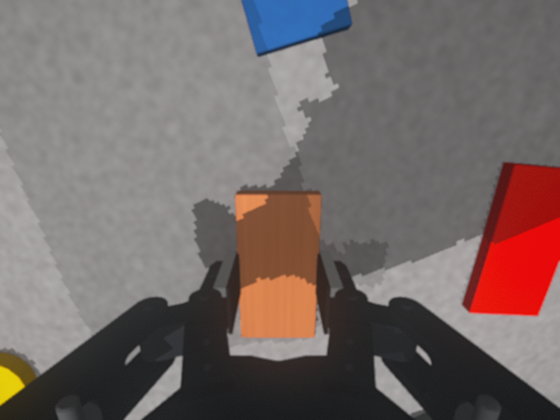

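Bronze is held centrally with a 38 mm gap. Next I'll lift it and carry it to (0.518, 0.213).

>>> move_arm(
  moves=[
    {"x": 0,"y": 0,"z": 0.02,"twist": 0,"jaw": 0.2},
    {"x": 0,"y": 0,"z": 0.04,"twist": 0,"jaw": 0.2},
    {"x": 0,"y": 0.015,"z": 0.04,"twist": 0,"jaw": 0.2},
    {"x": -0.01,"y": 0.035,"z": 0,"twist": 3.7,"jaw": 0.2},
    {"x": -0.012,"y": 0.04,"z": 0,"twist": 3.7,"jaw": 0.2},
    {"x": -0.012,"y": 0.04,"z": 0,"twist": 0,"jaw": 0.2},
    {"x": -0.012,"y": 0.04,"z": 0,"twist": 0,"jaw": 0.2},
    {"x": -0.012,"y": 0.04,"z": 0,"twist": 0,"jaw": 0.2},
    {"x": -0.012,"y": 0.04,"z": 0,"twist": 0,"jaw": 0.2},
    {"x": -0.012,"y": 0.04,"z": 0,"twist": 0,"jaw": 0.2},
    {"x": -0.01,"y": 0.04,"z": 0,"twist": 0,"jaw": 0.2},
    {"x": -0.0035,"y": 0.02,"z": 0,"twist": 0,"jaw": 0.2},
  ],
)

```text
time_s: 13.65
eef_pos: [0.517, 0.2137, 0.0994]
tcp_rot: [[-0.963, 0.269, -0.0], [0.269, 0.963, 0.001], [0.0, 0.001, -1.0]]
contact_force: [1.0, -0.7, -2.7]
finger_gap: 0.0378
```

>>> move_arm(
  moves=[
    {"x": 0,"y": 0,"z": 0,"twist": 0,"jaw": 0.2},
    {"x": 0,"y": 0,"z": 0,"twist": 0,"jaw": 0.2},
    {"x": 0,"y": 0,"z": 0,"twist": 0,"jaw": 0.2},
  ],
)

```text
time_s: 13.95
eef_pos: [0.5184, 0.2101, 0.0992]
tcp_rot: [[-0.962, 0.272, 0.0], [0.272, 0.962, -0.0], [-0.0, -0.0, -1.0]]
contact_force: [0.5, -0.1, -1.7]
finger_gap: 0.0379
```

>>> move_arm(
  moves=[
    {"x": 0,"y": 0.003,"z": -0.02,"twist": 0,"jaw": 0.2},
    {"x": 0,"y": 0,"z": -0.03,"twist": 0,"jaw": 0.2},
    {"x": 0,"y": 0,"z": -0.02,"twist": 0,"jaw": 0.2},
    {"x": 0,"y": 0,"z": -0.005,"twist": 0,"jaw": 0.2},
    {"x": 0,"y": 0,"z": 0,"twist": 0,"jaw": 0.2},
    {"x": 0,"y": 0,"z": 0,"twist": 0,"jaw": 0.2},
  ],
)

```text
time_s: 14.55
eef_pos: [0.519, 0.2137, 0.0253]
tcp_rot: [[-0.962, 0.272, 0.001], [0.272, 0.962, 0.0], [-0.001, 0.001, -1.0]]
contact_force: [0.4, -0.2, -0.4]
finger_gap: 0.0378
```

```bash
python3 - <<'E'
from h import *
for n in('wrist','top','scene'): s=shot(n,n+'8.png')
o=manip.get_obs(); print(o['eef_pos'],o['contact_force'])
t=load('top8.png')['img'][110:270,90:230,::-1]; u=load('scene8.png')['img'][80:200,290:420,::-1]
cv2.imwrite('pics/c8.png',np.hstack([cv2.resize(t,(395,450)),cv2.resize(u,(400,450))]))
E
```

```text
[0.51889109 0.21404737 0.02527051] [-0.23342105 -0.15677069 -1.98844263]
```

View pics/c8.png

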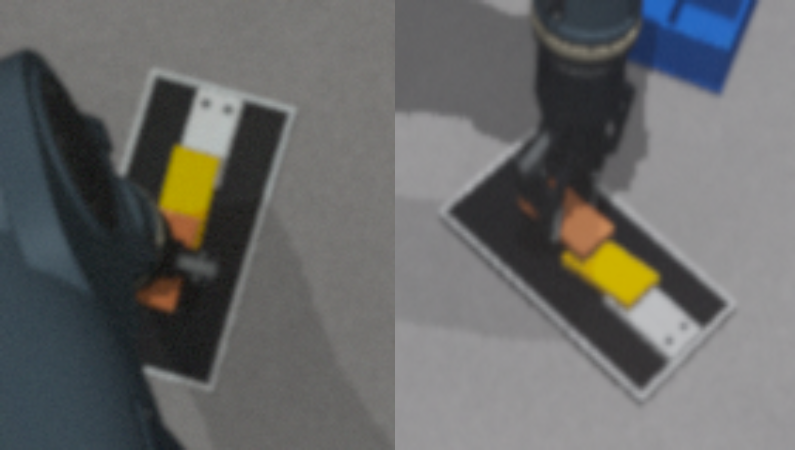

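View pics/wrist8.png

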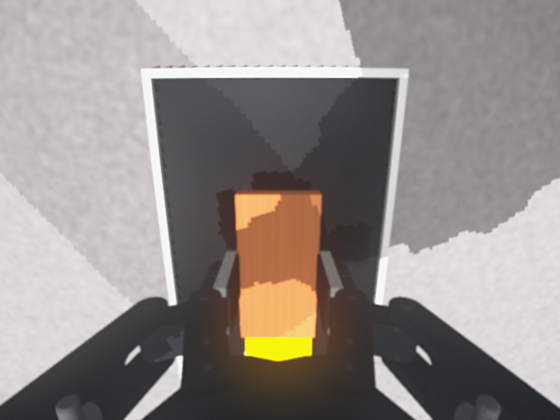

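Bronze overlaps gold by about a third and is aligned and centred. I'll lower it until it touches.

>>> move_arm(
  moves=[
    {"x": 0,"y": -0.001,"z": -0.003,"twist": 0,"jaw": 0.2},
    {"x": 0,"y": 0,"z": -0.002,"twist": 0,"jaw": 0.2},
    {"x": 0,"y": 0,"z": -0.001,"twist": 0,"jaw": 0.2},
    {"x": 0,"y": 0,"z": 0,"twist": 0,"jaw": 0.2},
    {"x": 0,"y": 0,"z": 0,"twist": 0,"jaw": 0.2},
  ],
)

```text
time_s: 15.2
eef_pos: [0.5182, 0.2129, 0.0182]
tcp_rot: [[-0.963, 0.271, -0.0], [0.271, 0.963, -0.0], [0.0, -0.0, -1.0]]
contact_force: [-0.0, 0.1, -1.2]
finger_gap: 0.0378
```

>>> move_arm(
  moves=[
    {"x": 0,"y": 0,"z": -0.001,"twist": 0,"jaw": 0.2},
    {"x": 0,"y": 0,"z": 0,"twist": 0,"jaw": 0.2},
    {"x": 0,"y": 0,"z": 0,"twist": 0,"jaw": 0.2},
  ],
)

```text
time_s: 15.5
eef_pos: [0.5182, 0.2129, 0.0172]
tcp_rot: [[-0.963, 0.271, -0.0], [0.271, 0.963, -0.0], [0.0, -0.0, -1.0]]
contact_force: [-0.0, -0.0, -2.3]
finger_gap: 0.0382
```

>>> move_arm(
  moves=[
    {"x": 0,"y": 0,"z": -0.0006,"twist": 0,"jaw": 0.2},
    {"x": 0,"y": 0,"z": 0,"twist": 0,"jaw": 0.2},
    {"x": 0,"y": 0,"z": 0,"twist": 0,"jaw": 0.2},
  ],
)

```text
time_s: 15.8
eef_pos: [0.5181, 0.2129, 0.0166]
tcp_rot: [[-0.963, 0.271, -0.0], [0.271, 0.963, -0.0], [0.0, -0.0, -1.0]]
contact_force: [0.6, -0.4, -2.2]
finger_gap: 0.0378
```

>>> move_arm(
  moves=[
    {"x": 0,"y": 0,"z": -0.0006,"twist": 0,"jaw": 0.2},
    {"x": 0,"y": 0,"z": 0,"twist": 0,"jaw": 0.2},
    {"x": 0,"y": 0,"z": 0,"twist": 0,"jaw": 0.2},
  ],
)

```text
time_s: 16.1
eef_pos: [0.5182, 0.2129, 0.0161]
tcp_rot: [[-0.963, 0.271, 0.0], [0.271, 0.963, 0.0], [-0.0, 0.0, -1.0]]
contact_force: [0.5, 0.2, 0.7]
finger_gap: 0.0376
```

It's touching. Release and retreat straight up.

>>> move_arm(
  moves=[
    {"x": 0,"y": 0,"z": 0,"twist": 0,"jaw": 0.5},
    {"x": 0,"y": 0,"z": 0,"twist": 0,"jaw": 0.6},
    {"x": 0,"y": 0,"z": 0,"twist": 0,"jaw": 0.7},
    {"x": 0,"y": 0,"z": 0,"twist": 0,"jaw": 0.75},
    {"x": 0,"y": 0,"z": 0,"twist": 0,"jaw": 0.75},
    {"x": 0,"y": 0,"z": 0.01,"twist": 0,"jaw": 0.75},
    {"x": 0,"y": 0,"z": 0.03,"twist": 0,"jaw": 0.75},
    {"x": 0,"y": 0,"z": 0.04,"twist": 0,"jaw": 0.75},
    {"x": 0,"y": 0,"z": 0.04,"twist": 0,"jaw": 0.75},
    {"x": 0,"y": -0.04,"z": 0.03,"twist": 0,"jaw": 0.75},
    {"x": 0,"y": -0.045,"z": 0,"twist": 0,"jaw": 0.75},
    {"x": 0,"y": -0.045,"z": 0,"twist": 0,"jaw": 0.75},
  ],
)

```text
time_s: 17.3
eef_pos: [0.5186, 0.0818, 0.1679]
tcp_rot: [[-0.963, 0.27, 0.003], [0.27, 0.963, 0.0], [-0.003, 0.001, -1.0]]
contact_force: [2.1, 0.2, -1.0]
finger_gap: 0.0641
```

>>> move_arm(
  moves=[
    {"x": 0,"y": -0.045,"z": 0,"twist": 0,"jaw": 0.75},
    {"x": 0,"y": -0.045,"z": 0,"twist": 0,"jaw": 0.75},
    {"x": 0,"y": -0.045,"z": 0,"twist": 0,"jaw": 0.75},
    {"x": 0,"y": -0.045,"z": 0,"twist": 0,"jaw": 0.75},
    {"x": -0.02,"y": -0.045,"z": 0,"twist": 0,"jaw": 0.75},
    {"x": -0.03,"y": -0.04,"z": 0,"twist": 0,"jaw": 0.75},
    {"x": -0.03,"y": -0.04,"z": 0,"twist": 0,"jaw": 0.75},
    {"x": -0.03,"y": -0.04,"z": 0,"twist": 0,"jaw": 0.75},
    {"x": 0,"y": 0,"z": 0,"twist": 0,"jaw": 0.75},
    {"x": 0,"y": 0,"z": 0,"twist": 0,"jaw": 0.75},
  ],
)

```text
time_s: 18.3
eef_pos: [0.4077, -0.2629, 0.1668]
tcp_rot: [[-0.962, 0.274, 0.001], [0.274, 0.962, -0.0], [-0.001, -0.0, -1.0]]
contact_force: [0.6, 1.2, 0.1]
finger_gap: 0.0645
```

```bash
python3 - <<'E'
from h import *
for n in('top','scene'): s=shot(n,n+'9.png')
o=manip.get_obs(); print(o['eef_pos'],o['contact_force'],o['time_s'])
t=load('top9.png')['img'][125:255,105:205,::-1]; u=load('scene9.png')['img'][105:195,295:410,::-1]
cv2.imwrite('pics/c9.png',cv2.resize(t,None,fx=4.6,fy=4.6,interpolation=2)); cv2.imwrite('pics/c9s.png',cv2.resize(u,None,fx=6,fy=6,interpolation=2))
print('blue',blob(load('top9.png'),(275,218),.008)[1:4])
E
```

```text
[ 0.40870723 -0.26161512  0.16644565] [-0.08317565  0.59149891 -0.07553256] 18.4
blue (array([ 0.48338351, -0.08440733]), array([39.61343765, 79.0761261 ]), np.float32(172.75528))
```

View pics/c9.png

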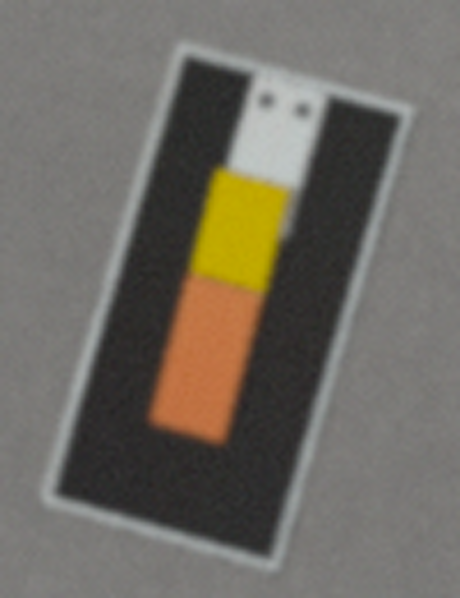

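View pics/c9s.png

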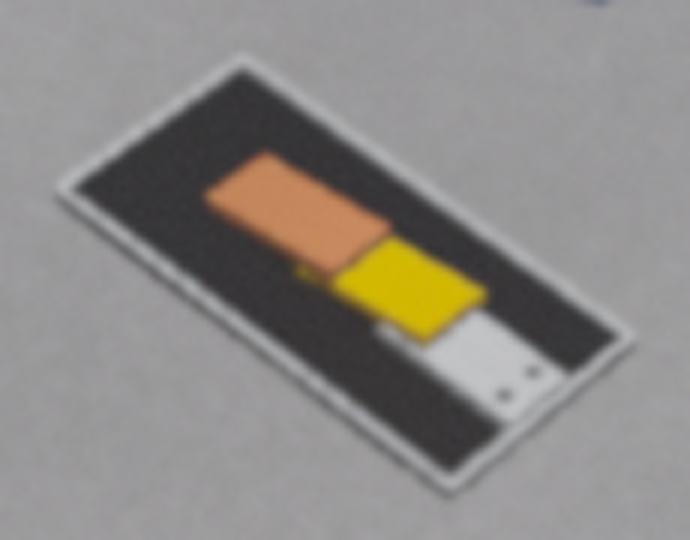

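The top view shows the fan silver–gold–bronze in line, and the scene view agrees. I'll triangulate the corners from both views to check slope, offset and spacing.

```bash
python3 - <<'E'
from h import *
np.set_printoptions(precision=1,suppress=True)
t=load('top9.png'); s=load('scene9.png')
a=np.array([(188,275),(264,295),(225,445),(150,423),(214,168),(292,187)])/4.6+[105,125]-.4
b=np.array([(392,228),(330,278),(205,195),(265,152),(488,295),(425,342)])/6+[295,105]-.4
tr=np.array([(183,43),(413,107),(275,569),(45,502)])/4.6+[105,125]-.4
trs=np.array([(635,335),(448,492),(57,188),(243,55)])/6+[295,105]-.4
def tri(p,q):
    p0=pix2plane(t,p,0);p1=pix2plane(t,p,.1);q0=pix2plane(s,q,0);q1=pix2plane(s,q,.1)
    out=[]
    for i in range(len(p)):
        A=np.c_[p1[i]-p0[i],-(q1[i]-q0[i])]; x=np.linalg.lstsq(A,q0[i]-p0[i],rcond=None)[0]
        out.append((p0[i]+A[:,0]*x[0]+q0[i]-A[:,1]*x[1])/2)
    return np.array(out)*1000
T=tri(tr,trs); print('tray',T); 
c=T.mean(0)[:2]; e=T[3]-T[0]+T[2]-T[1]; ang=np.degrees(np.arctan2(e[1],e[0])); print(c,ang)
P=tri(a,b)
for p in P: print(np.array(totray(p,c,ang)),p[2]-T[:,2].mean()+9)
B=P[:4]; print('bronze c',totray(B.mean(0),c,ang)); d=B[3]-B[0]+B[2]-B[1]; print('yaw',np.degrees(np.arctan2(d[1],d[0]))-ang,'slope',np.degrees(np.arctan2(-d[2],np.hypot(*d[:2]))), np.linalg.norm(d)/2)
E
```

```text
tray [[683.3 228.3  15.8]
 [649.  106.6  11.3]
 [410.3 175.4  11.2]
 [444.5 296.6  13.8]]
[546.8 201.7] 163.9821171781779
[ -8.8 -22.1] 21.583679194729235
[-9.4 19. ] 19.16777476740343
[69.5 20.3] 13.509876174364472
[ 69.7 -20.7] 13.250165647149306
[-65.4 -26. ] 19.042517022547063
[-66.3  17.4] 21.746672547306712
bronze c (np.float64(30.24189015081154), np.float64(-0.8595491343957381))
yaw 1.0016280770089168 slope 5.076420753775266 79.06147756672011
```

```bash
python3 -c "
from plant import manip
print(manip.hand_in()); print(manip.get_obs()['time_s'])"
```

```text
the job is handed in; nothing more can be done
None
the job is handed in; nothing more can be done
```

Both coupons are laid and released, and the job was handed in at about 18.4 s; it gave no verdict. I lowered gold onto silver and bronze onto gold until the wrist force showed contact, then released each and pulled the arm clear.

| Check | Gold | Bronze |
|---|---|---|
| Centre, tray x | about -24.5 mm | about +30 mm |
| Spacing from the coupon before | about 55 mm beyond silver | about 55 mm beyond gold |
| Centre, tray y | about -2.5 mm | about -1 mm |
| Turned from the tray axis | about 2° | about 1° |
| Slope | not measured directly | about 5° |

- **Weakest check:** my triangulated heights are only good to about 3 mm. They put the raised ends at 19–22 mm, where I expected about 24 mm. Bronze's low end came out at the height for lying on the floor. Gold's low end was hidden under bronze, so I judged its slope only from its raised end and the shape of the stack.
- **Disagreement:** an early automatic outline of gold in the scene view was off, giving x of -31 mm and a distorted size. I used hand-read corners and the colour centroid in the top view instead.
- **Refused move:** one move call was rejected for missing fields, and nothing moved.
- **Blue coupon:** it measured within 1 mm of where it started.

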